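# Take the reference tile from the glaze sample case and show it to the light

## Robot

A 7-joint arm with a two-finger parallel gripper is mounted at the origin on the work surface. World frame = base frame: x ahead of the robot, y to its left, z up, the work surface at z = 0. Lengths are in m, angles in rad, forces in N, time in s.
With the tool pointing down it reaches from about 0.4 to 0.85 m from the base axis. Payload 10.4 kg.
Tool frame: the origin (TCP) lies at the centre of the arm's flange, where the gripper is bolted on; the fingertips stand 173 mm ahead of it and the grasp point (between the pads) lies 155 mm ahead of it; z points along the fingers, y is the line along which they close (so a half turn about z gives the same grasp; the last joint's range is limited). The gripper opens to 85 mm and grips with 20 to 120 N. Pads are 22 mm wide; open, the fingers measure 114 mm over their backs; the gripper's body (76 mm by 85 mm) begins 54 mm behind the grasp point. The pads swing forward as they close: fully open they stand 13 mm farther back than shut.
Start: joints at [1.259, 0.332, -0.065, 1.46, 0.022, 1.35, -0.088], TCP at [0.178, -0.599, 0.405] pointing down, gripper open.
Joint ranges: [-2.6, 2.6], [-0.5, 2.12], [-1.47, 1.34], [0.16, 2.42], [-1.27, 4.41], [0.06, 2.06], [-2.6, 2.6]. Speed limits (rad/s): [2.22, 2.22, 2.79, 2.79, 3.14, 3.14, 3.14].

## Interface

Orientations are given as a unit quaternion [x, y, z, w].
In Python, from workcell import manip, viewer, finder gives the robot as it stands.
- The arm moves only by the tool arm_command, never from a script. Its argument "plan" is a list of rows, each an object with "dp": the shift along the tool's x, y, z in mm, a list of three; "spin": the turn about the tool's z in rad. A call has 1 to 5 rows; each row shifts and turns the commanded pose from where the row before left it, along the tool's axes as they then stand; what a row does not reach is not made up. A row lasts 1/10 s, in which the tool goes at most 50 mm and 8.59 degrees, less where a joint would pass 70% of its speed; a pose out of reach is approached as far as the arm can. A call is refused whole if a number of a shift passes 50 or a number of a turn 0.15, either way. A call with a gripper value outside its range is refused whole. "grip" is the closure, from -1 (fully open) to 1 (shut), set as the call begins (left out, the last holds). The fingers move at their own pace and stop on an object; "newtons" is the grip in N (left out, the last holds). Time passes only in rows, so rows that do not move let the fingers close. It gives the time, the measured TCP pose, the force, the opening and the grip force at its end, in the units of the state.
- manip.get_obs(): the state, without advancing time (a new reading comes with each control period).
- viewer.camera(name): name is "side" or "top"; returns the picture (400x640x3 uint8, blue, green, red); there is no depth.
- viewer.camera_params(name): a dict with "vertical_fov" (degrees; the focal length in pixels is half the picture's height over the tangent of half this angle, whatever the lens; pixels are square), "cx", "cy" (the principal point, pixels), "R" (3x3) and "t" (3): a world point X has camera coordinates R X + t. Camera axes: x right, y down, z forward; pixel columns grow to the right and rows downward; lengths in m; the calibration is good to about 2 mm. A picture is of the moment at which its call begins. camera_params takes no time and is no camera call.
- manip.hand_in(): hands the job in; it is judged then, once.
Trained networks look in the newest picture that a camera, given by its name, has taken for a name from the list of things; names that differ only in an ending like _2 or _b are one class to them, and where a whole thing is asked for, a point or a joint stands for the part that bears it (a point fixed in the world has none). Each returns a list of dicts, best first, with "score" (0 to 1); they miss things now and then, are a little off and sometimes report something else, mostly with a low value. They report only what shows in the picture. A call takes as long as a camera call.
- finder.find_in(camera, thing): "position" ([x, y, z] in m, in world coordinates, good to about 4 mm: the middle of the surface that is visible of it).
The state is a dict: "clock": time; "joint_pos": joint angles; "joint_velocities": joint speeds; "tau": joint torques, N m; "position": TCP position; "ee_rot": TCP orientation; "ft_force": force on the tool from outside, world axes, zero at the start; "torque": the same for the moment, N m; "grip_width": opening from 0.0 (shut) to 1.0 (fully open); "grasp_force": force on a finger pad.
Only numpy, scipy, OpenCV 4.12 (cv2) and the standard library are available. Lean on these libraries where they do the work, as an engineer would, in place of code of your own. Each camera call takes 0.05 s, during which the arm holds its last target. There are 200 camera calls.

## Task

The wooden sample case is shut by a hasp: swing the hasp off its catch before you raise the lid, stand the lid open, and draw the tall glaze tile straight up out of its slot. Tip it over, at least halfway from upright to lying flat, so that its glazed face looks up to the light, and finish while still holding it so, motionless, a good hand's breadth above the case and touching nothing but the fingers. Leave the lid open, the short tiles in their slots and the other things on the table where they are.

Things in the scene. Friction and masses are not known exactly. Their poses are not given: they have to be found in the camera images.
- case: Fixed wooden case, 216 (its x) by 140 (its y) mm outside, 118 mm high without the lid, walls 8 mm. Origin: centre of the underside, on the table. Lid hinged along the +y long side, hasp on the -y side. Inside, a rack block (198 x 76 mm, top 39 mm above the table) has slots at x = -60, -20, 20, 60 mm, y = 0, each 11 x 47.5 mm, 27 mm deep (floor 12 mm above the table), a tile upright in each.
- lid (a joint): Lid angle about its hinge, rad: 0 shut, 1.57 upright, 1.85 at its stop. The hinge is stiff: the lid (300 g) stays at any angle where it is left; raising it takes about 4 to 6 N at the pull. The lid would move even with the hasp on, but must not be raised then.
- lid_hinge (a point): Middle of the lid's hinge line, which runs along the case's x axis at the case's x = 0, y = +70 mm, 118 mm above the table. The point turns with the lid. The lid is a board 216 x 140 x 10 mm; shut, its top is 128 mm above the table.
- lid_pull (a point): Where to grip the lid's wooden pull: a block 36 mm long (case x) by 16 mm (case y), standing 24 mm up from the lid's top at the case's x = +50 mm, 22 mm in from the lid's free (-y) edge. The point is 14 mm above the lid's top, 118 mm from the hinge line across the lid; it moves with the lid.
- hasp (a joint): Angle of the steel hasp about its hinge, rad: 0 lying on the shut lid over the catch, 1.57 standing straight up, 3.14 pointing level outwards, 4.4 (its stop) hanging down in front of the -y side. It swings easily; let go beyond about 1.8 it drops outwards by itself, let go before about 1.2 it drops back.
- hasp_hinge (a point): Middle of the hasp's hinge line, parallel to the case's x axis, at the case's x = -45 mm, y = -74 mm, 130 mm above the table.
- hasp_tab (a point): Middle of the turned-up finger tab at the hasp's free end: 26 mm wide (case x), 4 mm thick (case y), 18 mm high. With the hasp on, this point is 12 mm above the lid's top and 45 mm (case +y) from the hinge line, 10 mm above it. Moves with the hasp. The strap is 26 mm wide; the catch is a 13 mm high wire staple on the lid that comes up through the strap's slot.
- tall_tile: The tall glaze tile: fired clay, 8 mm thick (its x), 44 mm wide (its y), 100 mm tall (its z), about 80 g. Origin: centre of its lower end. Its +x face is glazed (white, glossy), the other is bare clay. It stands in any of the four slots with its axes parallel to the case's (glazed face towards the case's +x, away from the robot), its top 112 mm above the table.
- tall_tile_top (a point): Centre of the tall tile's upper end, 100 mm above its origin along the tile's z.
- short_tile1: A short glaze tile, like the tall one but 74 mm tall (top 86 mm above the table), in another slot of the case. Origin: centre of its lower end. To stay in its slot.
- short_tile2: A short glaze tile, like the tall one but 74 mm tall (top 86 mm above the table), in another slot of the case. Origin: centre of its lower end. To stay in its slot.
- short_tile3: A short glaze tile, like the tall one but 74 mm tall (top 86 mm above the table), in another slot of the case. Origin: centre of its lower end. To stay in its slot.
- bowl: White bowl, 120 mm across and 48 mm high, on the table beside the case. Origin: centre of its underside. Leave alone.
- tin: Open tin, 76 mm across and 95 mm high. Origin: centre of its underside. Leave alone.
- half_mould: Half of a plaster mould, 120 x 85 mm, 56 mm high, with a channel along it. Origin: centre of its underside. Leave alone.
- loop_tool: Clay loop tool lying on the table, 175 mm long, 13 mm thick. Origin: on its underside, 80 mm from the handle's end. Leave alone.
- rib: Flat wooden rib, 100 x 55 x 6 mm, lying on the table. Origin: centre of its underside. Leave alone.

How it is judged:
By the outcome, as a careful person would: the job done as asked, in the order asked, and still so for the second after the job is handed in, while the arm keeps its last pose, push and grip.
It also fails if it takes over 61 s, if anything falls off the work surface, if the arm or the gripper's body presses on something with over 40 N, if the wrist force passes 120 N, or if a joint passes its speed limit or range.

## Working session

There is one attempt and no reset: what is moved stays moved. The work goes in short steps, Python scripts to look and compute and a tool call to move; the robot and the scene stay as the last step left them, time stands still between calls to the robot, and variables do not carry over. Pictures are saved under pics/ and viewed, at most 10 in all, crops included, and the job is handed in when it is done.

Besides the shell and the picture viewer there is one more tool, called after "Request:" by a JSON object that holds its "api" and its "payload". arm_command: Moves the arm, as the interface text tells. Its arguments: {"type":"object","properties":{"plan":{"type":"array","items":{"type":"object","properties":{"dp":{"type":"array","items":{"type":"number"}},"spin":{"type":"number"}}}},"grip":{"type":"number"},"newtons":{"type":"number"}},"required":["plan"]}

```bash
mkdir -p pics; ls; python3 - <<'E'
from workcell import manip, viewer, finder
import cv2
for c in ("top","side"):
    cv2.imwrite(f"pics/{c}0.png",viewer.camera(c))
    p=viewer.camera_params(c); print(c,p)
    for t in ["case","lid_pull","hasp_tab","lid","hasp"]:
        try: print(t,[(round(d["score"],2),[round(float(v),3) for v in d["position"]]) for d in finder.find_in(c,t)[:2]])
        except Exception as e: print(t,e)
o=manip.get_obs(); print(o)
E
```

```text
pics
top {'vertical_fov': 47.4021842984191, 'cx': 319.0519876247153, 'cy': 195.43514585228078, 'R': array([[ 0.00673265, -0.99997645, -0.0013297 ],
       [-0.99105099, -0.00649526, -0.13332572],
       [ 0.13331394,  0.00221544, -0.99107138]]), 't': array([0.01014726, 0.54821805, 1.33561781])}
case [(0.89, [0.564, -0.049, 0.127])]
lid_pull [(0.81, [0.572, -0.046, 0.125])]
hasp_tab [(0.52, [0.538, -0.112, 0.128])]
lid [(0.92, [0.57, -0.046, 0.131])]
hasp [(0.49, [0.537, -0.112, 0.131])]
side {'vertical_fov': 48.435736265204575, 'cx': 307.6902536765146, 'cy': 198.88525333074435, 'R': array([[-0.9982507 , -0.05751148,  0.01370991],
       [-0.05140743,  0.72978211, -0.68174434],
       [ 0.02920288, -0.68125656, -0.73146202]]), 't': array([0.55281853, 0.07804817, 1.09468302])}
case [(0.76, [0.569, -0.003, 0.128])]
lid_pull [(0.92, [0.579, -0.045, 0.127])]
hasp_tab [(0.72, [0.537, -0.094, 0.136])]
lid [(0.82, [0.576, -0.041, 0.127]), (0.5, [0.524, 0.327, 0.027])]
hasp [(0.41, [0.537, -0.092, 0.137])]
{'clock': 0.6, 'joint_pos': array([ 1.25937782,  0.33216382, -0.06467491,  1.46010646,  0.02161904,
        1.34991571, -0.08850202]), 'joint_velocities': array([ 4.31044279e-04,  7.86568510e-04,  1.14728352e-03, -8.92789564e-04,
       -1.00493387e-03, -1.30047263e-03, -7.87065492e-05]), 'tau': array([-2.28170534e-04, -6.24937963e+01,  4.92204423e-02, -3.91691136e+01,
        1.65492349e-02,  1.75343324e-03, -5.91183584e-05]), 'position': array([ 0.1780093 , -0.59911091,  0.40475699]), 'ee_rot': array([9.89592400e-01, 1.43898853e-01, 3.13938252e-06, 5.12387787e-05]), 'ft_force': array([ 0.86062171,  0.87251682, -0.27553105]), 'torque': array([ 0.01063323, -0.01363343, -0.00180487]), 'grasp_force': 0.0, 'grip_width': 1.001955216027454}
```

View pics/top0.png

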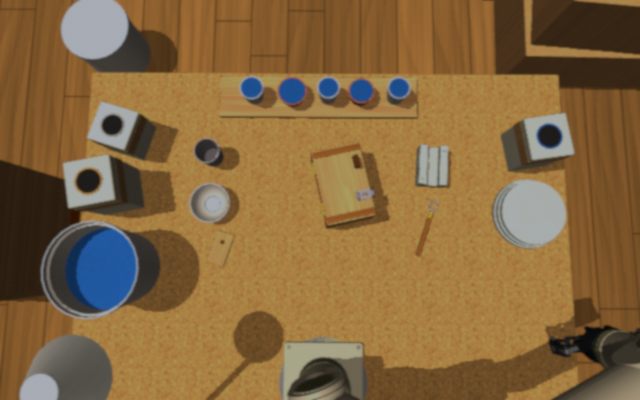

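View pics/side0.png

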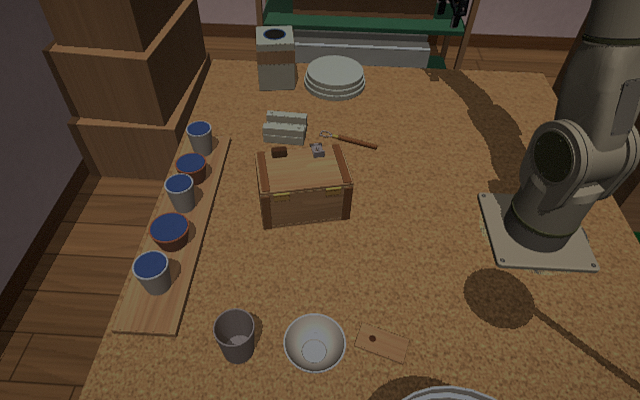

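The top view shows the case with its lid corners near (312,152), (361,145), (375,214) and (326,224). The pull is at (356,160) and the hasp at (365,194). The side view shows the hinge side facing the camera. Next I'll crop both pictures to get precise corners.

```bash
python3 - <<'E'
import cv2,numpy as np
a=cv2.imread("pics/top0.png")[135:235,300:390]; b=cv2.imread("pics/side0.png")[135:235,245:365]
a=cv2.resize(a,None,fx=4,fy=4,interpolation=cv2.INTER_CUBIC); b=cv2.resize(b,None,fx=3.6,fy=4,interpolation=cv2.INTER_CUBIC)
im=np.hstack([a,b])[:, :800]
for i in range(0,400,40): cv2.putText(im,str(135+i//4),(0,i+8),0,.35,(255,255,255)); cv2.line(im,(0,i),(8,i),(0,255,255))
for i in range(0,360,40): cv2.putText(im,str(300+i//4),(i,396),0,.35,(255,255,255)); cv2.line(im,(i,390),(i,400),(0,255,255))
for i in range(0,432,36): cv2.putText(im,str(245+i//3.6),(360+i,10),0,.3,(255,255,255)); cv2.line(im,(360+i,0),(360+i,5),(0,255,255))
print(im.shape); cv2.imwrite("pics/crop0.png",im)
E
```

```text
(400, 792, 3)
```

View pics/crop0.png

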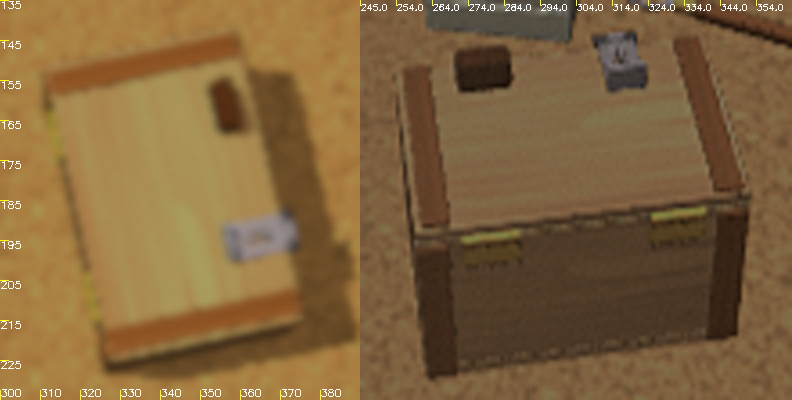

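The crop gives the lid corners in the top view at (311,154), (359,143), (375,214) and (327,224). In the side view they are at (257,152), (339,144), (353,182) and (260,193), with the case's lower corners at (264,229) and (349,219). Now I'll fit the case pose to these.

```bash
cat > h.py <<'E'
import numpy as np, cv2
from workcell import manip, viewer, finder
from scipy.spatial.transform import Rotation as Ro
from scipy.optimize import least_squares
def proj(c,X):
    p=viewer.camera_params(c); f=200/np.tan(np.radians(p["vertical_fov"]/2))
    q=np.atleast_2d(X)@p["R"].T+p["t"]; return np.c_[p["cx"]+f*q[:,0]/q[:,2],p["cy"]+f*q[:,1]/q[:,2]]
def C2W(pose,P):
    P=np.atleast_2d(P); c,s=np.cos(pose[2]),np.sin(pose[2])
    return P@np.array([[c,-s,0],[s,c,0],[0,0,1]]).T+[pose[0],pose[1],0]
E
python3 - <<'E'
from h import *
L=np.array([[108,70,128],[108,-70,128],[-108,-70,128],[-108,70,128],[108,70,0],[-108,70,0]])/1000
T=np.array([[311.2,153.7],[359.5,143.2],[375.5,213.7],[327,224.5]])-.4
S=np.array([[260.3,193],[256.7,152],[338.9,144.5],[352.8,182.5],[264.4,229],[349.2,219.2]])-.4
ft=lambda p:(proj("top",C2W(p,L[:4]))-T).ravel()
fs=lambda p:(proj("side",C2W(p,L))-S).ravel()
for f in (ft,fs,lambda p:np.r_[ft(p),fs(p)]):
    r=least_squares(f,[.57,-.05,.1]); print(r.x, np.round(r.fun,1))
p=r.x; np.save("pose.npy",p)
for n,P in dict(tab=[-45,-29,140],haspH=[-45,-74,130],pull=[50,-48,142],slots60=[60,0,112],slotm60=[-60,0,112]).items(): print(n,C2W(p,np.array(P)/1e3).round(4))
o=manip.get_obs(); print(Ro.from_quat(o["ee_rot"]).as_matrix().round(3))
E
```

```text
[ 0.5718979  -0.05325887  0.22041064] [-0.3 -1.8 -0.6 -1.5  0.7  1.7  0.2  1.5]
[ 0.57127076 -0.0523235   0.2239317 ] [-0.4 -0.  -2.1  0.1  2.  -0.9  1.3  0.1 -1.   0.2  0.3 -0.3]
[ 0.57146247 -0.05278052  0.22260141] [-0.5 -1.6 -0.9 -1.4  0.6  1.8  0.1  1.7 -0.5 -0.2 -2.1 -0.   2.  -1.
  1.1  0.  -1.1  0.   0.2 -0.4]
tab [[ 0.534 -0.091  0.14 ]]
haspH [[ 0.5439 -0.1349  0.13  ]]
pull [[ 0.6308 -0.0886  0.142 ]]
slots60 [[ 0.63   -0.0395  0.112 ]]
slotm60 [[ 0.5129 -0.066   0.112 ]]
[[ 0.959  0.285  0.   ]
 [ 0.285 -0.959 -0.   ]
 [-0.     0.    -1.   ]]
```

Request:
{"api": "arm_command", "payload": {"plan": [{"dp":[35,-27,0]},{"dp":[35,-27,0]},{"dp":[35,-27,0]},{"dp":[35,-27,0]},{"dp":[35,-27,0]}], "grip": -0.2, "newtons": 30}}

```text
invalid input at $.plan[0]: expected keys dp, spin
```

Request:
{"api": "arm_command", "payload": {"plan": [{"dp":[35,-27,0]},{"dp":[35,-27,0]},{"dp":[35,-27,0]},{"dp":[35,-27,0]},{"dp":[35,-27,0]}]}}

```text
invalid input at $.plan[0]: expected keys dp, spin
```

Request:
{"api": "arm_command", "payload": {"plan": [{"spin":-0.15},{"spin":-0.15},{"spin":-0.15},{"spin":-0.15},{"spin":-0.15}]}}

```text
invalid input at $.plan[0]: expected keys dp, spin
```

Request:
{"api": "arm_command", "payload": {"plan": [{"spin":-0.15},{"spin":-0.15},{"spin":-0.15},{"spin":-0.15},{"spin":-0.15}]}}

```text
invalid input at $.plan[0]: expected keys dp, spin
```

Both keys are needed in every row.

Request:
{"api": "arm_command", "payload": {"plan": [{"dp":[35,-27,0],"spin":0},{"dp":[35,-27,0],"spin":0},{"dp":[35,-27,0],"spin":0},{"dp":[35,-27,0],"spin":0},{"dp":[35,-27,0],"spin":0}], "grip": -0.2, "newtons": 30}}

```text
clock: 1.1
position: [0.3081, -0.4182, 0.4049]
ee_rot: [0.99, 0.144, 0.0, 0.0]
ft_force: [0.6, 0.2, -0.4]
grip_width: 0.602
grasp_force: 0.0
```

Request:
{"api": "arm_command", "payload": {"plan": [{"dp":[35,-27,0],"spin":0},{"dp":[35,-27,0],"spin":0},{"dp":[35,-27,0],"spin":0},{"dp":[35,-27,0],"spin":0},{"dp":[35,-27,0],"spin":0}]}}

```text
clock: 1.6
position: [0.4373, -0.239, 0.4051]
ee_rot: [0.99, 0.144, 0.0, 0.0]
ft_force: [0.4, -0.6, 0.5]
grip_width: 0.603
grasp_force: 0.0
```

Request:
{"api": "arm_command", "payload": {"plan": [{"dp":[0,0,0],"spin":-0.15},{"dp":[0,0,0],"spin":-0.15},{"dp":[0,0,0],"spin":-0.15},{"dp":[0,0,0],"spin":-0.15},{"dp":[0,0,0],"spin":-0.15}]}}

```text
clock: 2.1
position: [0.4366, -0.2406, 0.4048]
ee_rot: [0.867, 0.499, 0.0, 0.0]
ft_force: [0.3, 0.5, 0.0]
grip_width: 0.6
grasp_force: 0.0
```

Request:
{"api": "arm_command", "payload": {"plan": [{"dp":[0,0,0],"spin":-0.15},{"dp":[0,0,0],"spin":-0.15},{"dp":[0,0,0],"spin":-0.15},{"dp":[0,0,0],"spin":-0.15},{"dp":[0,0,0],"spin":-0.15}]}}

```text
clock: 2.6
position: [0.4366, -0.2406, 0.4048]
ee_rot: [0.624, 0.782, -0.0, 0.0]
ft_force: [-0.4, 0.1, 0.4]
grip_width: 0.601
grasp_force: 0.0
```

Request:
{"api": "arm_command", "payload": {"plan": [{"dp":[25,25.5,0],"spin":0},{"dp":[25,25.5,0],"spin":0},{"dp":[25,25.5,0],"spin":0},{"dp":[25,25.5,0],"spin":0},{"dp":[24,26,0],"spin":0}]}}

```text
clock: 3.1
position: [0.5353, -0.0906, 0.405]
ee_rot: [0.626, 0.78, 0.0, 0.0]
ft_force: [0.3, 0.2, -0.0]
grip_width: 0.597
grasp_force: 0.0
```

Request:
{"api": "arm_command", "payload": {"plan": [{"dp":[0,0,20],"spin":0},{"dp":[0,0,20],"spin":0},{"dp":[0,0,20],"spin":0},{"dp":[0,0,10],"spin":0},{"dp":[0,0,0],"spin":0}]}}

```text
clock: 3.6
position: [0.5344, -0.0919, 0.3336]
ee_rot: [0.626, 0.78, -0.0, -0.001]
ft_force: [0.1, -0.0, 0.6]
grip_width: 0.601
grasp_force: 0.0
```

```bash
cat >> h.py <<'E'
pose=np.load("pose.npy")
def case_tcp():
    o=manip.get_obs(); d=o["position"]-[pose[0],pose[1],0]; c,s=np.cos(pose[2]),np.sin(pose[2])
    m=Ro.from_quat(o["ee_rot"]).as_matrix()
    return np.round([1e3*(c*d[0]+s*d[1]),1e3*(-s*d[0]+c*d[1]),1e3*d[2],np.degrees(np.arctan2(m[1,0],m[0,0])-pose[2])],1), o
def snap(name,x0=240,y0=90,tx0=290,ty0=110):
    a=viewer.camera("side")[y0:y0+150,x0:x0+130]; b=viewer.camera("top")[ty0:ty0+150,tx0:tx0+130]
    cv2.imwrite(f"pics/{name}.png",cv2.resize(np.hstack([a,b]),None,fx=3,fy=3,interpolation=cv2.INTER_CUBIC))
E
python3 -c "
from h import *
print(case_tcp()[0]); snap('p1')
print(pose)
for c in ('side','top'):print([(round(d['score'],2),C2W([0,0,-pose[2]],d['position']-np.r_[pose[:2],0]).round(4)) for d in finder.find_in(c,'hasp_tab')[:2]])"
```

```text
[-44.8 -30.  333.6  89.7]
[ 0.57146247 -0.05278052  0.22260141]
[(0.41, array([[-0.0409, -0.0327,  0.1366]]))]
[]
```

View pics/p1.png

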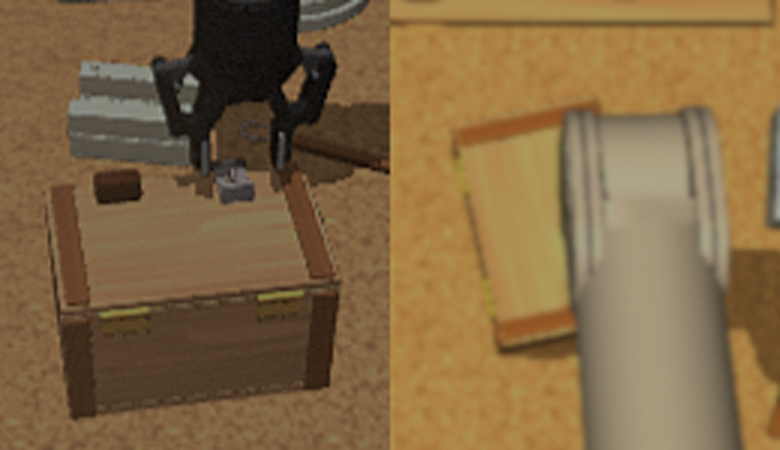

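In the side picture the fingers, with tips at crop (207,168) and (282,165), straddle the hasp at (235,180). I'll descend and close.

Request:
{"api": "arm_command", "payload": {"plan": [{"dp":[0,0,12],"spin":0},{"dp":[0,1,12],"spin":0},{"dp":[0,1,4],"spin":0},{"dp":[0,0,0],"spin":0}]}}

```text
clock: 4.2
position: [0.5365, -0.0914, 0.3055]
ee_rot: [0.626, 0.78, -0.0, -0.001]
ft_force: [-0.5, -0.7, 0.5]
grip_width: 0.604
grasp_force: 0.0
```

Request:
{"api": "arm_command", "payload": {"plan": [{"dp":[0,0,0],"spin":0},{"dp":[0,0,0],"spin":0},{"dp":[0,0,0],"spin":0},{"dp":[0,0,0],"spin":0}], "grip": 1, "newtons": 25}}

```text
clock: 4.6
position: [0.536, -0.0916, 0.3071]
ee_rot: [0.626, 0.78, -0.001, -0.001]
ft_force: [-8.8, -0.4, 6.2]
grip_width: 0.289
grasp_force: 24.3
```

```bash
python3 -c "
from h import *
print(case_tcp()[0])
import numpy as np
r0=np.array([45,12.]);a=np.linspace(0,2.1,13);
P=np.array([[r0[0]*np.cos(t)-r0[1]*np.sin(t),r0[0]*np.sin(t)+r0[1]*np.cos(t)] for t in a]);print(np.diff(P,axis=0).round(1).tolist())
r0=np.array([-118,27.]);a=np.linspace(0,1.75,16);
P=np.array([[r0[0]*np.cos(t)+r0[1]*np.sin(t),-r0[0]*np.sin(t)+r0[1]*np.cos(t)] for t in a]);print(np.diff(P,axis=0).round(1).tolist())
"
```

```text
[-43.1 -30.  307.1  89.7]
[[-2.8, 7.7], [-4.1, 7.1], [-5.2, 6.2], [-6.2, 5.2], [-7.1, 4.1], [-7.7, 2.8], [-8.0, 1.4], [-8.1, -0.0], [-8.0, -1.4], [-7.6, -2.8], [-7.0, -4.1], [-6.2, -5.3]]
[[3.9, 13.6], [5.5, 13.0], [7.0, 12.3], [8.4, 11.4], [9.6, 10.3], [10.8, 9.1], [11.7, 7.8], [12.6, 6.4], [13.2, 4.9], [13.7, 3.3], [14.0, 1.7], [14.1, 0.1], [14.0, -1.6], [13.7, -3.2], [13.3, -4.8]]
```

Request:
{"api": "arm_command", "payload": {"plan": [{"dp":[-2.8,0,-7.7],"spin":0},{"dp":[-4.1,0,-7.1],"spin":0},{"dp":[-5.2,0,-6.2],"spin":0},{"dp":[-6.2,0,-5.2],"spin":0}]}}

```text
clock: 5.0
position: [0.54, -0.1096, 0.3329]
ee_rot: [0.626, 0.78, -0.001, -0.001]
ft_force: [-4.7, 0.4, -4.7]
grip_width: 0.287
grasp_force: 24.7
```

Request:
{"api": "arm_command", "payload": {"plan": [{"dp":[-7.1,0,-4.1],"spin":0},{"dp":[-7.7,0,-2.8],"spin":0},{"dp":[-8,0,-1.4],"spin":0},{"dp":[-8.1,0,0],"spin":0}]}}

```text
clock: 5.4
position: [0.5469, -0.1399, 0.3419]
ee_rot: [0.626, 0.78, -0.001, -0.001]
ft_force: [-9.2, 0.1, 3.3]
grip_width: 0.289
grasp_force: 24.4
```

Request:
{"api": "arm_command", "payload": {"plan": [{"dp":[-8,0,1.4],"spin":0},{"dp":[-7.6,0,2.8],"spin":0},{"dp":[-7,0,4.1],"spin":0},{"dp":[-6.2,0,5.3],"spin":0},{"dp":[0,0,0],"spin":0}]}}

```text
clock: 5.9
position: [0.5534, -0.1703, 0.3285]
ee_rot: [0.627, 0.779, -0.001, 0.001]
ft_force: [-5.6, -4.5, 6.8]
grip_width: 0.285
grasp_force: 25.2
```

```bash
python3 -c "
from h import *
print(case_tcp()[0]); snap('p2')"
```

```text
[ -43.5 -110.6  328.5   89.6]
```

View pics/p2.png

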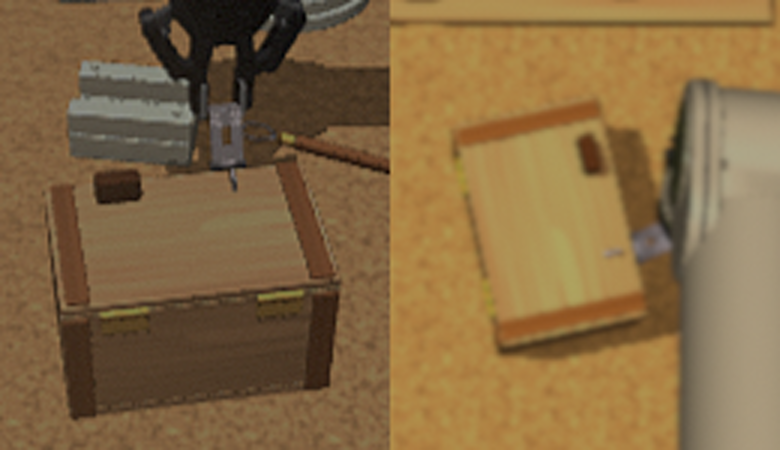

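The hasp stands beyond vertical, leaning outwards, with its strap at side crop (227,130). I'll release it, then go to the pull.

Request:
{"api": "arm_command", "payload": {"plan": [{"dp":[0,0,0],"spin":0},{"dp":[0,0,0],"spin":0},{"dp":[0,0,-20],"spin":0},{"dp":[0,0,-20],"spin":0}], "grip": -0.3}}

```text
clock: 6.4
position: [0.5537, -0.1674, 0.3681]
ee_rot: [0.626, 0.78, 0.0, -0.0]
ft_force: [-0.2, -0.1, 0.1]
grip_width: 0.647
grasp_force: 0.0
```

Request:
{"api": "arm_command", "payload": {"plan": [{"dp":[15,23,0],"spin":0},{"dp":[15,23,0],"spin":0},{"dp":[16,24,0],"spin":0},{"dp":[16,23.5,0],"spin":0},{"dp":[0,0,20],"spin":0}]}}

```text
clock: 6.9
position: [0.634, -0.0823, 0.3501]
ee_rot: [0.624, 0.782, 0.003, 0.002]
ft_force: [0.0, 0.4, 0.1]
grip_width: 0.647
grasp_force: 0.0
```

```bash
python3 -c "
from h import *
print(case_tcp()[0]); snap('p3')"
```

```text
[ 54.4 -42.6 350.1  90. ]
```

View pics/p3.png

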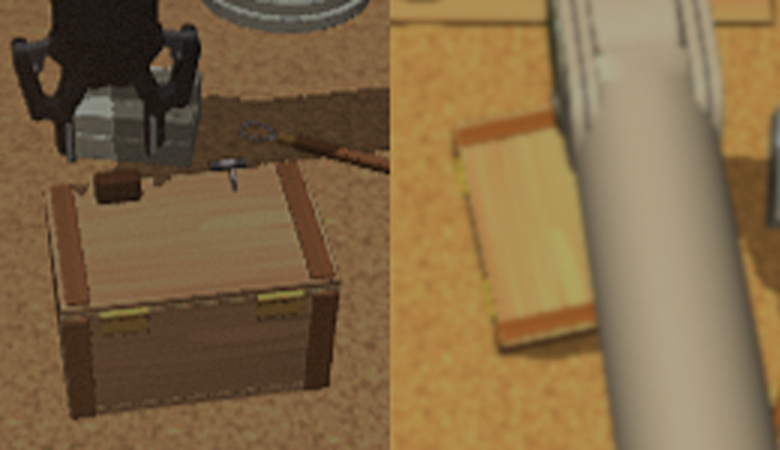

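The hasp now hangs outside and is off its catch. The pull, at side crop (118,186), lies between the finger columns at 68 and 152. I'll descend.

Request:
{"api": "arm_command", "payload": {"plan": [{"dp":[0,0,0],"spin":0},{"dp":[0,0,0],"spin":0},{"dp":[0,0,15],"spin":0},{"dp":[0,0,15],"spin":0},{"dp":[0,0,6],"spin":0}]}}

```text
clock: 7.5
position: [0.6308, -0.0872, 0.309]
ee_rot: [0.626, 0.78, -0.001, -0.001]
ft_force: [-0.7, -0.6, -0.4]
grip_width: 0.648
grasp_force: 0.0
```

Request:
{"api": "arm_command", "payload": {"plan": [{"dp":[0,0,0],"spin":0},{"dp":[0,0,0],"spin":0}]}}

```text
clock: 7.7
position: [0.6315, -0.0868, 0.3115]
ee_rot: [0.626, 0.78, -0.0, -0.0]
ft_force: [-0.2, -0.1, 0.3]
grip_width: 0.651
grasp_force: 0.0
```

Request:
{"api": "arm_command", "payload": {"plan": [{"dp":[0,0,0],"spin":0},{"dp":[0,0,0],"spin":0},{"dp":[0,0,0],"spin":0},{"dp":[0,0,0],"spin":0}], "grip": 1, "newtons": 35}}

```text
clock: 8.1
position: [0.6316, -0.0868, 0.3124]
ee_rot: [0.626, 0.78, 0.0, 0.0]
ft_force: [-3.5, -0.1, 5.5]
grip_width: 0.413
grasp_force: 35.4
```

```bash
python3 -c "
from h import *
print(case_tcp()[0])"
```

```text
[ 51.1 -46.4 312.4  89.7]
```

Request:
{"api": "arm_command", "payload": {"plan": [{"dp":[3.9,0,-13.6],"spin":0},{"dp":[5.5,0,-13],"spin":0},{"dp":[7,0,-12.3],"spin":0},{"dp":[8.4,0,-11.4],"spin":0}]}}

```text
clock: 8.5
position: [0.6259, -0.0616, 0.3622]
ee_rot: [0.626, 0.78, 0.0, -0.0]
ft_force: [3.6, 3.6, -10.2]
grip_width: 0.405
grasp_force: 36.0
```

Request:
{"api": "arm_command", "payload": {"plan": [{"dp":[9.6,0,-10.3],"spin":0},{"dp":[10.8,0,-9.1],"spin":0},{"dp":[11.7,0,-7.8],"spin":0},{"dp":[12.6,0,-6.4],"spin":0}]}}

```text
clock: 8.9
position: [0.6161, -0.0187, 0.3961]
ee_rot: [0.626, 0.78, -0.001, 0.0]
ft_force: [2.7, -0.4, -10.8]
grip_width: 0.405
grasp_force: 36.0
```

```bash
python3 -c "
from h import *
print(case_tcp()[0])"
```

```text
[ 51.1  23.4 396.1  89.7]
```

Request:
{"api": "arm_command", "payload": {"plan": [{"dp":[13.2,0,-4.9],"spin":0},{"dp":[13.7,0,-3.3],"spin":0},{"dp":[14,0,-1.7],"spin":0},{"dp":[14.1,0,-0.1],"spin":0}]}}

```text
clock: 9.3
position: [0.6041, 0.0349, 0.4066]
ee_rot: [0.626, 0.779, -0.001, 0.001]
ft_force: [-2.7, -5.8, -0.9]
grip_width: 0.404
grasp_force: 34.9
```

Request:
{"api": "arm_command", "payload": {"plan": [{"dp":[14,0,1.6],"spin":0},{"dp":[13.7,0,3.2],"spin":0},{"dp":[13.3,0,4.8],"spin":0},{"dp":[0,0,0],"spin":0}]}}

```text
clock: 9.7
position: [0.5943, 0.0783, 0.3973]
ee_rot: [0.625, 0.781, 0.0, -0.001]
ft_force: [-7.6, 2.0, 6.8]
grip_width: 0.392
grasp_force: 34.7
```

```bash
python3 -c "
from h import *
print(case_tcp()[0]); snap('p4')"
```

```text
[ 51.2 122.8 397.3  89.9]
```

View pics/p4.png

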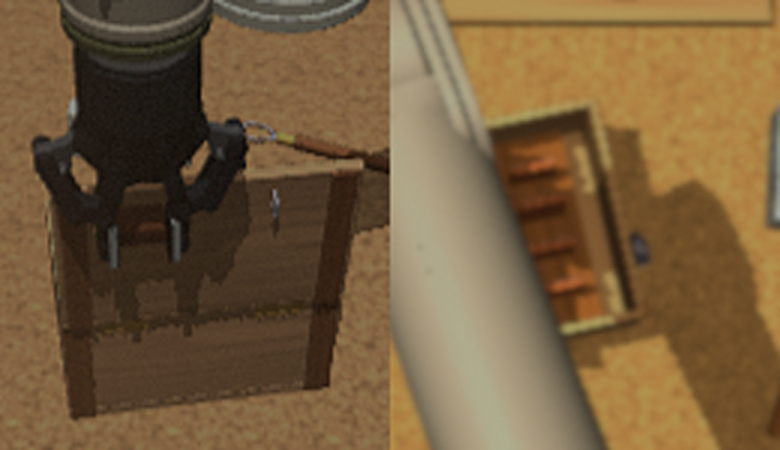

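The lid stands open past upright, and four tiles show in the rack in the top view. I'll release, rise and look inside.

Request:
{"api": "arm_command", "payload": {"plan": [{"dp":[0,0,0],"spin":0},{"dp":[0,0,0],"spin":0},{"dp":[5,0,-10],"spin":0},{"dp":[0,0,-30],"spin":0},{"dp":[0,0,-40],"spin":0}], "grip": -0.3}}

```text
clock: 10.3
position: [0.5942, 0.08, 0.4763]
ee_rot: [0.626, 0.78, -0.001, -0.001]
ft_force: [1.3, -0.2, 0.9]
grip_width: 0.652
grasp_force: 0.0
```

Request:
{"api": "arm_command", "payload": {"plan": [{"dp":[-20,0,-30],"spin":0.14},{"dp":[-40,0,-10],"spin":0.15},{"dp":[-45,0,0],"spin":0.15},{"dp":[-45,0,0],"spin":0.15},{"dp":[-45,0,0],"spin":0.15}]}}

```text
clock: 10.8
position: [0.5723, -0.1119, 0.5166]
ee_rot: [0.867, 0.498, 0.001, 0.0]
ft_force: [0.7, -0.0, -0.6]
grip_width: 0.647
grasp_force: 0.0
```

Request:
{"api": "arm_command", "payload": {"plan": [{"dp":[-10,-45,0],"spin":0.15},{"dp":[0,-45,0],"spin":0.15},{"dp":[0,0,0],"spin":0.15},{"dp":[0,0,0],"spin":0.15},{"dp":[0,0,0],"spin":0.15}]}}

```text
clock: 11.3
position: [0.493, -0.0679, 0.5173]
ee_rot: [0.989, 0.146, 0.001, 0.0]
ft_force: [0.0, -0.5, -1.1]
grip_width: 0.648
grasp_force: 0.0
```

```bash
python3 -c "
from h import *
print(case_tcp()[0]); snap('p5')
for c in ('side','top'):
  for t in ('tall_tile','tall_tile_top','short_tile1','lid'):
    print(c,t,[(round(d['score'],2),C2W([0,0,-pose[2]],d['position']-np.r_[pose[:2],0]).round(4)[0]@np.eye(3) if 0 else C2W([0,0,-pose[2]],d['position']-np.r_[pose[:2],0]).round(3)[0].tolist()) for d in finder.find_in(c,t)[:4]])"
```

```text
[-79.9   2.6 517.3   4. ]
side tall_tile []
side tall_tile_top []
side short_tile1 [(0.44, [0.005, 0.085, 0.2]), (0.22, [-0.181, -0.216, 0.011])]
side lid [(0.56, [0.004, 0.083, 0.197])]
top tall_tile []
top tall_tile_top []
top short_tile1 []
top lid [(0.84, [0.02, 0.086, 0.258])]
```

View pics/p5.png

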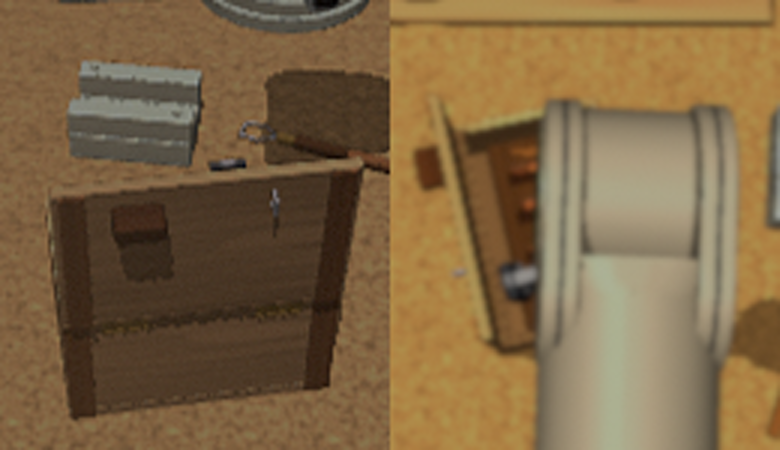

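The lid stays open, but the arm hides the tiles from above, so I'll move it aside to -y.

Request:
{"api": "arm_command", "payload": {"plan": [{"dp":[-5,45,0],"spin":0.07},{"dp":[-5,45,0],"spin":0},{"dp":[0,45,0],"spin":0},{"dp":[0,45,0],"spin":0},{"dp":[0,45,0],"spin":0}], "grip": -0.5}}

```text
clock: 12.3
position: [0.5379, -0.2914, 0.5159]
ee_rot: [0.993, 0.115, -0.0, 0.0]
ft_force: [1.3, -0.7, 0.5]
grip_width: 0.749
grasp_force: 0.0
```

```bash
python3 -c "
from h import *
print(case_tcp()[0])
a=viewer.camera('top')[135:235,295:395]; a=cv2.resize(a,None,fx=6,fy=6,interpolation=cv2.INTER_CUBIC)
for x in (-60,-20,20,60):
  for z,col in ((.112,(0,255,0)),(.086,(255,0,0))):
    for y in (-22,22):
      q=proj('top',C2W(pose,[x/1e3,y/1e3,z]))[0]; u=((q-[295,135]+.5)*6-.5).round().astype(int); cv2.circle(a,tuple(map(int,u)),3,col,-1)
cv2.imwrite('pics/p6.png',a)
for t in ('tall_tile','tall_tile_top','short_tile1'):
    print(t,[(round(d['score'],2),C2W([0,0,-pose[2]],d['position']-np.r_[pose[:2],0]).round(3)[0].tolist()) for d in finder.find_in('top',t)[:4]])"
```

```text
[-8.540e+01 -2.254e+02  5.159e+02  4.000e-01]
tall_tile [(0.42, [0.02, 0.001, 0.098]), (0.41, [0.017, 0.079, 0.256])]
tall_tile_top []
short_tile1 [(0.61, [-0.057, -0.003, 0.086]), (0.4, [0.055, 0.0, 0.082])]
```

View pics/p6.png

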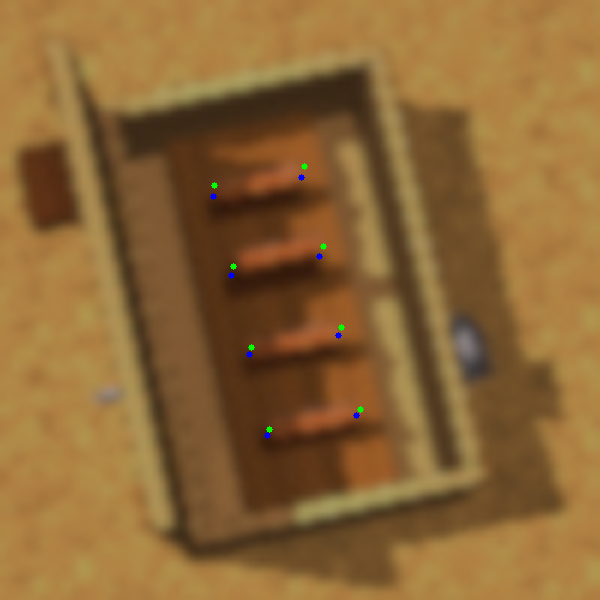

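The second tile from the top (x = +20) is the tall one. Its whole top edge is lit, near (275,250), and it sits a tall-tile parallax away from the others; the finder agrees. Next I'll go over it.

Request:
{"api": "arm_command", "payload": {"plan": [{"dp":[21.5,-45,0],"spin":0},{"dp":[21.5,-45,0],"spin":0},{"dp":[21.5,-45,0],"spin":0},{"dp":[21.5,-45,0],"spin":0},{"dp":[20,-45,0],"spin":0}]}}

```text
clock: 13.0
position: [0.5895, -0.0427, 0.5166]
ee_rot: [0.993, 0.115, 0.001, 0.0]
ft_force: [0.4, 0.0, 0.6]
grip_width: 0.75
grasp_force: 0.0
```

Request:
{"api": "arm_command", "payload": {"plan": [{"dp":[0,0,45],"spin":0},{"dp":[0,0,45],"spin":0},{"dp":[0,0,40],"spin":0},{"dp":[0,0,30],"spin":0},{"dp":[0,0,0],"spin":0}]}}

```text
clock: 13.5
position: [0.5884, -0.0452, 0.3522]
ee_rot: [0.993, 0.115, -0.003, -0.001]
ft_force: [-1.0, -0.1, -0.6]
grip_width: 0.75
grasp_force: 0.0
```

```bash
python3 -c "
from h import *
print(case_tcp()[0])"
```

```text
[ 18.2   3.7 352.2   0.5]
```

Request:
{"api": "arm_command", "payload": {"plan": [{"dp":[3,3.2,10],"spin":0},{"dp":[0,0,20],"spin":0},{"dp":[0,0,20],"spin":0},{"dp":[0,0,15],"spin":0},{"dp":[0,0,0],"spin":0}]}}

```text
clock: 14.0
position: [0.5935, -0.0488, 0.2901]
ee_rot: [0.993, 0.114, -0.001, -0.0]
ft_force: [-0.8, 0.4, -0.5]
grip_width: 0.751
grasp_force: 0.0
```

Request:
{"api": "arm_command", "payload": {"plan": [{"dp":[0,0,15],"spin":0},{"dp":[0,0,15],"spin":0},{"dp":[0,0,15],"spin":0},{"dp":[0,0,0],"spin":0},{"dp":[0,0,0],"spin":0}]}}

```text
clock: 14.5
position: [0.5936, -0.0489, 0.2455]
ee_rot: [0.993, 0.114, -0.0, -0.0]
ft_force: [0.6, -0.2, 0.3]
grip_width: 0.749
grasp_force: 0.0
```

```bash
python3 -c "
from h import *
print(case_tcp()[0])"
```

```text
[ 22.4  -1.1 245.5   0.4]
```

Request:
{"api": "arm_command", "payload": {"plan": [{"dp":[-1,-0.5,1],"spin":0},{"dp":[0,0,0],"spin":0},{"dp":[0,0,0],"spin":0},{"dp":[0,0,0],"spin":0},{"dp":[0,0,0],"spin":0}], "grip": 1, "newtons": 30}}

```text
clock: 15.0
position: [0.5927, -0.0485, 0.2455]
ee_rot: [0.993, 0.114, 0.0, 0.0]
ft_force: [-1.0, 0.2, 4.4]
grip_width: 0.511
grasp_force: 30.9
```

Request:
{"api": "arm_command", "payload": {"plan": [{"dp":[0,0,-10],"spin":0},{"dp":[0,0,-12],"spin":0},{"dp":[0,0,-15],"spin":0},{"dp":[0,0,-15],"spin":0},{"dp":[0,0,0],"spin":0}]}}

```text
clock: 15.5
position: [0.5933, -0.0485, 0.3001]
ee_rot: [0.993, 0.114, 0.002, 0.001]
ft_force: [0.1, -0.5, -0.7]
grip_width: 0.512
grasp_force: 30.7
```

```bash
python3 -c "
from h import *
print(case_tcp()[0])"
```

```text
[ 22.3  -0.7 300.1   0.4]
```

Request:
{"api": "arm_command", "payload": {"plan": [{"dp":[0,0,-15],"spin":0},{"dp":[0,0,-15],"spin":0},{"dp":[0,0,-10],"spin":0},{"dp":[-20,0,0],"spin":0},{"dp":[-25,0,0],"spin":0}]}}

```text
clock: 16.0
position: [0.5487, -0.0585, 0.3376]
ee_rot: [0.993, 0.115, 0.001, -0.0]
ft_force: [-1.0, -0.8, -1.0]
grip_width: 0.509
grasp_force: 30.8
```

Request:
{"api": "arm_command", "payload": {"plan": [{"dp":[-25,0,0],"spin":0},{"dp":[-20,0,0],"spin":0},{"dp":[-12,0,0],"spin":0},{"dp":[0,0,0],"spin":0},{"dp":[0,0,0],"spin":0}]}}

```text
clock: 16.5
position: [0.4937, -0.0716, 0.3374]
ee_rot: [0.993, 0.114, 0.001, 0.0]
ft_force: [1.4, -0.4, -0.5]
grip_width: 0.512
grasp_force: 30.8
```

```bash
python3 -c "
from h import *
print(case_tcp()[0])
cv2.imwrite('pics/p7.png',cv2.resize(viewer.camera('side')[20:200,220:420],None,fx=3,fy=3,interpolation=cv2.INTER_CUBIC))"
```

```text
[-80.   -1.2 337.4   0.4]
```

View pics/p7.png

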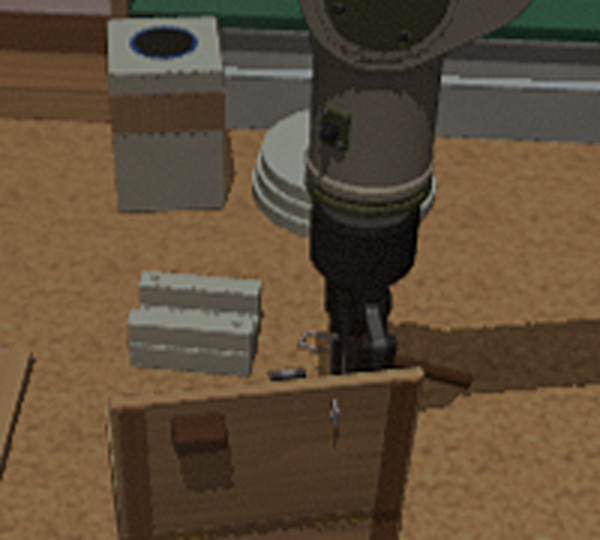

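The side picture shows the gripper beside the standing lid at about (350,340); the tile itself is hidden behind the lid. Next I'll pivot the tile in the grip by drawing its lower end against the inner edge of the -x wall.

Request:
{"api": "arm_command", "payload": {"plan": [{"dp":[-8,0,0],"spin":0},{"dp":[-8,0,0],"spin":0},{"dp":[0,0,0],"spin":0},{"dp":[-8,0,0.2],"spin":0},{"dp":[-8,0,0.2],"spin":0}], "newtons": 25}}

```text
clock: 17.05
position: [0.4623, -0.0787, 0.3368]
ee_rot: [0.993, 0.114, 0.001, -0.0]
ft_force: [5.3, 2.3, -2.8]
grip_width: 0.511
grasp_force: 30.6
```

Request:
{"api": "arm_command", "payload": {"plan": [{"dp":[-8,0,1.5],"spin":0},{"dp":[-7.5,0,2.5],"spin":0},{"dp":[-7.3,0,3.4],"spin":0},{"dp":[-7,0,4],"spin":0}]}}

```text
clock: 17.45
position: [0.4333, -0.0856, 0.3257]
ee_rot: [0.993, 0.114, 0.001, 0.0]
ft_force: [5.0, 1.8, 0.4]
grip_width: 0.513
grasp_force: 30.1
```

```bash
python3 -c "
from h import *
t,o=case_tcp();print(t,o['torque'])"
```

```text
[-142.    -1.5  325.7    0.4] [ 0.52319045 -1.2602231  -0.00754691]
```

Request:
{"api": "arm_command", "payload": {"plan": [{"dp":[-6.5,0,4.8],"spin":0},{"dp":[-5.8,0,5.7],"spin":0},{"dp":[-5,0,6.3],"spin":0},{"dp":[-4.6,0,6.9],"spin":0},{"dp":[0,0,0],"spin":0}]}}

```text
clock: 17.95
position: [0.4108, -0.091, 0.3003]
ee_rot: [0.993, 0.114, -0.001, -0.0]
ft_force: [1.1, 0.2, 2.5]
grip_width: 0.511
grasp_force: 28.5
```

```bash
python3 -c "
from h import *
t,o=case_tcp();print(t,o['ft_force'],o['grip_width'])"
```

```text
[-1.651e+02 -1.800e+00  3.003e+02  3.000e-01] [1.10160553 0.22986977 2.4893023 ] 0.511413638181171
```

Request:
{"api": "arm_command", "payload": {"plan": [{"dp":[0,0,0],"spin":0},{"dp":[0,0,0],"spin":0},{"dp":[0,0,-10],"spin":0},{"dp":[0,0,-20],"spin":0},{"dp":[0,0,-25],"spin":0}], "newtons": 70}}

```text
clock: 18.45
position: [0.4113, -0.0907, 0.357]
ee_rot: [0.993, 0.114, -0.001, -0.0]
ft_force: [0.6, -0.0, -0.2]
grip_width: 0.503
grasp_force: 71.0
```

Request:
{"api": "arm_command", "payload": {"plan": [{"dp":[0,0,-25],"spin":0},{"dp":[0,0,-25],"spin":0},{"dp":[0,0,-25],"spin":0},{"dp":[0,0,-25],"spin":0},{"dp":[10,0,-25],"spin":0}]}}

```text
clock: 18.95
position: [0.4206, -0.0886, 0.4833]
ee_rot: [0.994, 0.114, -0.0, 0.0]
ft_force: [-0.0, 0.9, -0.8]
grip_width: 0.5
grasp_force: 71.0
```

Request:
{"api": "arm_command", "payload": {"plan": [{"dp":[20,0,-25],"spin":0},{"dp":[25,0,-15],"spin":0},{"dp":[25,0,0],"spin":0},{"dp":[10,0,0],"spin":0},{"dp":[0,0,0],"spin":0}]}}

```text
clock: 19.45
position: [0.4997, -0.07, 0.5209]
ee_rot: [0.993, 0.115, -0.001, -0.0]
ft_force: [0.1, -0.5, -0.4]
grip_width: 0.499
grasp_force: 71.0
```

```bash
python3 -c "
from h import *
t,o=case_tcp();print(t,o['ft_force'],o['grip_width'],o['grasp_force'])
for c in ('side','top'):
  im=viewer.camera(c); cv2.imwrite(f'pics/f_{c}.png',im)
  for n in ('tall_tile','short_tile1','tall_tile_top','lid'):
    print(c,n,[(round(d['score'],2),C2W([0,0,-pose[2]],d['position']-np.r_[pose[:2],0]).round(3)[0].tolist()) for d in finder.find_in(c,n)[:4]])
  print(proj(c,C2W(pose,[[t[0]/1e3+dx,t[1]/1e3+dy,t[2]/1e3-.15+dz] for dx,dy,dz in ((0,0,0),(.0755,.022,-.035),(.0755,-.022,-.035),(-.015,0,.007))])).round(0).tolist())
"
```

```text
[-7.380e+01 -1.000e+00  5.209e+02  4.000e-01] [ 0.09621501 -0.48567618 -0.43365581] 0.49862467329268334 71.0083544254303
side tall_tile [(0.91, [-0.031, 0.006, 0.357]), (0.35, [0.006, 0.083, 0.151])]
side short_tile1 []
side tall_tile_top [(0.98, [-0.032, 0.007, 0.36])]
side lid [(0.94, [0.003, 0.084, 0.197])]
[[339.0, 73.0], [304.0, 97.0], [300.0, 85.0], [347.0, 69.0]]
top tall_tile [(0.24, [0.058, 0.007, 0.088])]
top short_tile1 [(0.46, [0.054, 0.009, 0.082])]
top tall_tile_top []
top lid [(0.84, [0.018, 0.085, 0.256])]
[[356.0, 197.0], [338.0, 170.0], [356.0, 166.0], [357.0, 203.0]]
```

```bash
python3 -c "
from h import *
im=viewer.camera('side'); g=im.min(2)[60:115,285:365]
n,l,s,c=cv2.connectedComponentsWithStats((g>130).astype(np.uint8))
for i in range(1,n):
  if s[i,4]>40: print(s[i]+[285,60,0,0,0],cv2.boxPoints(cv2.minAreaRect(np.argwhere(l==i)[:,::-1].astype(np.float32)+np.float32([285,60]))).round(1).tolist())
print(g[::5,::5])
t=case_tcp()[0]
for th in (50,60,65,70,80):
  a=np.radians(th); e=[[t[0]/1e3+.0835*np.sin(a)+.004*np.cos(a),t[1]/1e3+y,t[2]/1e3-.15-.0835*np.cos(a)+.004*np.sin(a)] for y in(.022,-.022)]
  print(th,proj('side',C2W(pose,e)).round(1).tolist())
"
```

```text
[309  60  28  27 237] [[308.20001220703125, 72.5], [331.0, 60.0], [338.8999938964844, 74.5999984741211], [316.1000061035156, 87.0]]
[349  63  14  20  68] [[347.29998779296875, 81.0999984741211], [357.0, 63.0], [365.1000061035156, 67.4000015258789], [355.3999938964844, 85.4000015258789]]
[[ 37  37  75  75  78  72 131 126 127 129  15  18  11  12   2  76]
 [ 69  69  37  67  63 128 126 125 128 129  68  22  11   4  13 126]
 [ 70  68  41  57  56 125 129 126 130 132  85  11  18  16 132 129]
 [ 70  67  38  64  98 133 130 130 132 133 135  30  13 110 131 132]
 [ 67  66  47  64  94  43 133 130 132 120  19  27  16 136 135  41]
 [ 68  68  33  46  45  44 132 124  20  64  99  18  10  64  80  51]
 [ 60  53  63  57  44  51  29  56  86  91 124 108  70  63  49  77]
 [ 61  62  67  69  36  28  68  63  99 118  96 115 116  87  58  66]
 [ 66  67  64  62  64  63  62  65  66  60  61  62  68  70  61  60]
 [ 63  68  68  64  68  65  64  67  70  65  68  67  62  64  61  64]
 [ 57  63  62  65  66  62  64  60  63  66  65  66  62  64  65  65]]
50 [[308.2, 102.8], [304.7, 90.6]]
60 [[304.4, 97.9], [301.0, 85.8]]
65 [[302.9, 95.2], [299.6, 83.1]]
70 [[301.7, 92.4], [298.4, 80.3]]
80 [[300.2, 86.3], [296.9, 74.2]]
```

```bash
python3 -c "
import cv2,numpy as np
a=cv2.imread('pics/side0.png').astype(int);b=cv2.imread('pics/f_side.png').astype(int)
d=abs(a-b).max(2)[60:112,285:365]
for r in range(0,52,2): print(60+r,''.join('#' if v>25 else '.' for v in d[r,::1]))
print(b[76:100:4,290:350:6].tolist())
"
```

```text
60 ...............................................#########################........
62 ...............................................#########################........
64 ...............................................########################.........
66 ...............................................########################.........
68 .................................................#####################..........
70 ..................................................####################..........
72 ...................................................###################..........
74 ....................................................#################...........
76 ....................................................#############...............
78 ...................................................#############................
80 ......................#########................#################................
82 ...................#################.......########.############................
84 ..................###########.##########.######.....############................
86 .....
[... 1301 characters left out ...]
0], [139, 141, 136], [133, 137, 134], [134, 137, 134], [67, 82, 111], [65, 66, 67], [13, 13, 13]], [[67, 78, 83], [54, 83, 112], [48, 69, 117], [48, 69, 118], [103, 112, 128], [133, 137, 133], [34, 53, 95], [110, 120, 122], [60, 64, 64], [12, 15, 16]], [[70, 80, 83], [67, 101, 134], [49, 69, 117], [49, 70, 119], [39, 62, 115], [20, 33, 60], [78, 88, 90], [67, 79, 82], [61, 62, 63], [11, 12, 13]], [[65, 94, 125], [63, 91, 121], [46, 67, 117], [48, 69, 117], [21, 32, 63], [80, 89, 90], [68, 78, 82], [66, 75, 81], [68, 78, 83], [69, 81, 84]], [[60, 92, 120], [65, 98, 130], [48, 69, 118], [32, 45, 71], [74, 102, 123], [67, 76, 80], [79, 90, 94], [112, 121, 121], [92, 101, 101], [100, 111, 110]]]
```

The end of the tile shows clay brown at about (305,90) and white further up, but the white plates lie behind it. I'll move further over the case to get another background and check again.

Request:
{"api": "arm_command", "payload": {"plan": [{"dp":[15,0,-5],"spin":0},{"dp":[20,0,-5],"spin":0},{"dp":[15,0,0],"spin":0},{"dp":[0,0,0],"spin":0},{"dp":[0,0,0],"spin":0}]}}

```text
clock: 20.5
position: [0.5478, -0.059, 0.5311]
ee_rot: [0.993, 0.114, -0.0, -0.0]
ft_force: [0.5, 0.9, -0.8]
grip_width: 0.503
grasp_force: 71.0
```

```bash
python3 -c "
from h import *
t=case_tcp()[0]; print(t)
im=viewer.camera('side'); a=cv2.imread('pics/side0.png')
for th in (60,68):
 A=np.radians(th)
 for y in (.014,0,-.014):
  S=np.arange(-10,86,8)/1e3
  e=[[t[0]/1e3+s*np.sin(A)+.004*np.cos(A),t[1]/1e3+y,t[2]/1e3-.15-s*np.cos(A)+.004*np.sin(A)] for s in S]
  q=proj('side',C2W(pose,e)).round().astype(int)
  print(th,y,[(int(u),int(v),im[v,u].tolist(),int(a[v,u].max())) for u,v in q])
for n in ('tall_tile','lid'):
    print(n,[(round(d['score'],2),C2W([0,0,-pose[2]],d['position']-np.r_[pose[:2],0]).round(3)[0].tolist()) for d in finder.find_in('side',n)[:2]])
"
```

```text
[-2.440e+01 -9.000e-01  5.311e+02  4.000e-01]
60 0.014 [(320, 70, [19, 23, 24], 131), (316, 72, [15, 16, 21], 132), (313, 74, [40, 43, 43], 130), (309, 76, [100, 111, 135], 64), (306, 78, [67, 82, 112], 72), (302, 80, [82, 93, 122], 124), (299, 82, [66, 80, 106], 127), (295, 84, [68, 81, 112], 67), (292, 86, [54, 67, 93], 79), (288, 88, [43, 61, 102], 83), (285, 90, [39, 55, 90], 112), (281, 92, [37, 57, 95], 128)]
60 0 [(319, 66, [18, 22, 25], 131), (315, 68, [11, 12, 17], 131), (311, 70, [79, 85, 91], 131), (308, 72, [129, 134, 130], 127), (304, 74, [132, 136, 134], 130), (301, 76, [132, 137, 133], 122), (298, 78, [131, 136, 133], 103), (294, 80, [131, 136, 134], 73), (291, 82, [133, 138, 133], 80), (287, 84, [49, 70, 118], 79), (284, 86, [44, 66, 114], 79), (280, 88, [44, 68, 114], 81)]
60 -0.014 [(317, 62, [16, 18, 21], 132), (314, 64, [22, 22, 23], 130), (310, 66, [84, 90, 94], 132), (307, 68, [130, 134, 132], 125), (303, 70, [129, 134, 131], 124), (300, 72, [130, 135, 132], 121), (296, 74, [130, 135, 132], 70), (293, 76, [129, 135, 131], 82), (290, 79, [134, 138, 132], 79), (28
[... 644 characters left out ...]
131, 136, 133], 120), (297, 76, [129, 134, 132], 62), (293, 78, [130, 134, 132], 83), (289, 79, [130, 133, 131], 77), (285, 81, [43, 66, 115], 80), (282, 83, [47, 68, 114], 79), (278, 84, [43, 65, 111], 82)]
68 -0.014 [(318, 62, [18, 23, 23], 129), (314, 64, [22, 22, 23], 130), (310, 66, [84, 90, 94], 132), (307, 67, [130, 135, 132], 127), (303, 69, [130, 134, 132], 117), (299, 71, [133, 136, 134], 113), (296, 72, [133, 137, 134], 70), (292, 74, [134, 138, 135], 78), (288, 76, [117, 124, 131], 80), (285, 77, [48, 66, 106], 78), (281, 79, [52, 70, 111], 81), (277, 80, [60, 74, 89], 84)]
tall_tile [(0.96, [0.018, 0.006, 0.367])]
lid [(0.75, [0.0, 0.086, 0.197]), (0.66, [0.015, -0.251, 0.046])]
```

The upper face is white glaze with a bare clay foot at its lower end, tipped about 65° from upright. I'll raise it a little for margin, settle and hand in.

Request:
{"api": "arm_command", "payload": {"plan": [{"dp":[0,0,-10],"spin":0},{"dp":[0,0,-15],"spin":0},{"dp":[0,0,-5],"spin":0},{"dp":[0,0,0],"spin":0},{"dp":[0,0,0],"spin":0}]}}

```text
clock: 21.15
position: [0.5479, -0.059, 0.5612]
ee_rot: [0.993, 0.114, -0.0, 0.0]
ft_force: [-0.4, 0.6, -0.1]
grip_width: 0.503
grasp_force: 71.0
```

Request:
{"api": "arm_command", "payload": {"plan": [{"dp":[0,0,0],"spin":0},{"dp":[0,0,0],"spin":0},{"dp":[0,0,0],"spin":0},{"dp":[0,0,0],"spin":0},{"dp":[0,0,0],"spin":0}]}}

```text
clock: 21.65
position: [0.548, -0.059, 0.5613]
ee_rot: [0.993, 0.114, -0.0, 0.0]
ft_force: [-0.9, -0.4, -1.3]
grip_width: 0.5
grasp_force: 71.0
```

```bash
python3 -c "
from h import *
t,o=case_tcp();print(t,o['grasp_force'],abs(o['joint_velocities']).max()); print(manip.hand_in())"
```

```text
[-2.420e+01 -9.000e-01  5.613e+02  4.000e-01] 71.01638317108154 0.0010333528118355775
the job is handed in; nothing more can be done
None
```

I handed the job in at about 21.7 s (no verdict was returned): the hasp was swung off before the lid was raised, the lid stands open, and the tall tile is held still about 0.25 m above the case's rim, tipped about 65° with its glazed face up.

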